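# Clip the long column into the station and prime it

## Robot

A 6-joint arm with a two-finger parallel gripper is mounted at the origin on a cart in front of the work surface, level with it; the furniture and walls round the work are solid. World frame = base frame: x ahead of the robot, y to its left, z up, the work surface at z = 0. Lengths are in m, angles in rad, forces in N, time in s.
With the tool pointing down it reaches from about 0.325 to 0.9 m from the base axis. Payload 6.1 kg.
Tool frame: the origin (TCP) lies between the finger pads; the fingertips stand 11 mm ahead of it and the grasp point (between the pads) lies 8 mm behind it; z points along the fingers, y is the line along which they close (so a half turn about z gives the same grasp; the last joint's range is limited). The gripper opens to 87 mm and grips with 3 to 60 N. Pads are 19 mm wide; open, the fingers measure 117 mm over their backs; the gripper's body (75 mm by 190 mm) begins 51 mm behind the grasp point.
Start: joints at [-1.31, 0.22, 1.526, -0, 1.395, -0.126], TCP at [0.236, -0.579, 0.234] pointing down, gripper open.
Joint ranges: [-2.98, 2.98], [-0.91, 2.08], [0.09, 2.57], [-1.24, 4.39], [0.2, 2.65], [-2.68, 2.68]. Speed limits (rad/s): [2.57, 2.57, 3.01, 3.14, 3.14, 3.14].

## Interface

Orientations are given as a rotation vector (axis times angle).
In Python, from cell import robot gives the robot as it stands.
- The arm moves only by the tool drive_tool, never from a script. Its argument "rows" is a list of rows, each a list of 7 numbers: the opening, from -1 (shut) to 1 (fully open), then the shift along the tool's x, y, z in mm, then the turn, a rotation vector about the tool's x, y, z in rad. A call has 1 to 5 rows; each row is the pose to reach, as a shift and turn from the pose commanded when the call began, along the tool's axes at that moment; what a row does not reach only later rows make up. A row lasts 1/8 s, in which the tool goes at most 62.5 mm and 10.7 degrees, less where a joint would pass 70% of its speed; a pose out of reach is approached as far as the arm can. A call with a gripper value outside its range is refused whole. The fingers move at their own pace and stop on an object; the grip force is fixed at half the most. Time passes only in rows, so rows that repeat a pose let the fingers close. It gives the time, the measured TCP pose, the force, the opening and the grip force at its end, in the units of the state.
- robot.get_state(): the state, without advancing time (a new reading comes with each control period).
- robot.read_camera(name): name is "scene" or "top"; returns a dict with "img" (420x560x3 uint8, red, green, blue), "intrinsics" (3x3 intrinsics, pixels), "R" (3x3) and "t" (3): a world point X has camera coordinates R X + t. Camera axes: x right, y down, z forward; pixel columns grow to the right and rows downward; lengths in m; the calibration is good to about 2 mm. A picture is of the moment at which its call begins. There is no depth.
- robot.sign_off(): hands the job in; it is judged then, once.
Trained networks look in the newest picture that a camera, given by its name, has taken for a name from the list of things; names that differ only in an ending like _2 or _b are one class to them, and where a whole thing is asked for, a point or a joint stands for the part that bears it (a point fixed in the world has none). Each returns a list of dicts, best first, with "score" (0 to 1); they miss things now and then, are a little off and sometimes report something else, mostly with a low value. They report only what shows in the picture. A call takes as long as a camera call. They do not tell look-alikes from the thing itself.
- robot.recognise(camera, label): "extent" ([left, top, right, bottom] in pixels, round what is visible of it).
- robot.silhouettes(camera, label): "pixels" (420x560 bool, what is visible of it) and "extent" ([left, top, right, bottom] in pixels, round what is visible of it).
The state is a dict: "clock": time; "q": joint angles; "joint_vel": joint speeds; "tau": joint torques, N m; "eef_pos": TCP position; "eef_rot": TCP orientation; "contact_force": force on the tool from outside, world axes, zero at the start; "torque": the same for the moment, N m; "grip_width": opening from 0.0 (shut) to 1.0 (fully open); "grasp_force": force on a finger pad.
Only numpy, scipy, OpenCV 4.12 (cv2) and the standard library are available. Lean on these libraries where they do the work, as an engineer would, in place of code of your own. Each camera call takes 0.05 s, during which the arm holds its last target. There are 200 camera calls.

## Task

Take the longer of the two steel columns out of the cradle and push it down past the sprung jaw of the station's clip until it sits fully home on both saddles and the jaw has closed over it. Then pull the pump lever all the way down to its stop and ease it back up slowly, never letting it fly back. Do not drop the column, and leave the shorter column and the beaker undisturbed.

Things in the scene. Friction and masses are not known exactly. Their poses are not given: they have to be found in the camera images.
- column_long_mid (a point): centre of the long column: a loose steel tube 22 mm in diameter, 180 mm long overall, about 0.3 kg, with a dark hexagonal nut (31 mm across corners, 18 mm long) at each end. Its x axis runs along the column. Lies level in one of the cradle's two places; both ends are alike.
- column_short_mid (a point): centre of the short column: as the long one but 136 mm long overall; too short between its nuts for the clip. Lies in the other place of the cradle. Leave it there.
- cradle: white plastic cradle fixed to the worktop, base 100 x 160 x 8 mm; origin under its centre. Two places 80 mm apart (y = +40 and -40 mm) hold the columns along its x axis, centres 50 mm above the worktop, in V rests 12 mm wide at x = +-38 mm, tops at most 55 mm high; the 64 mm between the rests is free for fingers.
- station: grey base plate 200 x 235 x 12 mm fixed to the worktop: aluminium column clip on one side (y = -30 mm), white hand pump with lever on the other (y = +105 mm). Origin on the worktop; plate from x = -100 to 100, y = -85 to 150 mm. x is the direction of the clipped column; the lever points to -x. The jaw's axle (8 mm round) lies at y = -50 mm, 22 mm over the worktop.
- clip_seat (a point): where the long column's centre must come to lie, 60 mm over the worktop, column along this point's x. Towers 24 mm wide at x = +-50 mm: saddles 11 mm below this point, fixed cheek on +y, sprung jaw on -y. The mouth between jaw nose (13 mm above this point) and cheek is 18 mm, widening to 35 mm at the tower tops, 35 mm above it. Between the towers 76 mm are free for fingers.
- jaw (a joint): angle of the sprung steel jaw (rad): 0 closed, grows as it is pushed outwards (to -y), at most 0.5. A column pushed straight down moves it aside by about 0.09, taking about 12 to 22 N in all; it snaps back over the column when that is home. The column's weight alone does not open it.
- lever_handle (a point): centre of the lever's black cross handle, a cylinder 20 mm in diameter and 70 mm long, lying along the station's y axis, 140 mm from the lever's hinge; about 164 mm over the worktop when the lever is up.
- lever_hinge (a point): centre of the lever's hinge, 65 mm above the worktop; its axis is the station's y axis.
- lever (a joint): lever angle (rad): 0 fully up (the arm rises at 0.785 rad from level towards the station's -x), 0.9 fully down at its stop (the arm is 0.115 rad below level). A spring with some damping pushes it back up: about 3 N at the handle at the top, 9 N at the bottom; let go when down, it flies back at over 3 rad/s.
- beaker_mid (a point): centre of a small loose glass beaker, 50 mm wide, 69 mm high, standing between the cradle and the station.
Not all that is in view belongs to the job. Leave any green look-alike of the part that bears column_long_mid alone.

How it is judged:
By the outcome, as a careful person would: the job done as asked, in the order asked, and still so for the second after the job is handed in, with the robot touching nothing.
It also fails if it takes over 56 s, if anything falls off the work surface, if the arm or the gripper's body presses on something with over 40 N, if the wrist force passes 120 N, or if a joint passes its speed limit or range.

## Working session

There is one attempt and no reset: what is moved stays moved. The work goes in short steps, Python scripts to look and compute and a tool call to move; the robot and the scene stay as the last step left them, time stands still between calls to the robot, and variables do not carry over. Pictures are saved under pics/ and viewed, at most 10 in all, crops included, and the job is handed in when it is done.

Besides the shell and the picture viewer there is one more tool, called after "Call:" as a command line: name --pt "numbers of a row" for each row, then --argument value for the rest. drive_tool: Moves the arm, as the interface text tells. Its arguments: {"type":"object","properties":{"rows":{"type":"array","items":{"type":"array","items":{"type":"number"}}}},"required":["rows"]}

```bash
mkdir -p pics; cat > h.py <<'E'
import numpy as np, cv2
from cell import robot
from scipy.spatial.transform import Rotation as Ro
def cam(n):
    d=robot.read_camera(n); return d
def proj(d,X):
    X=np.atleast_2d(X); c=X@np.array(d['R']).T+np.array(d['t']); p=c@np.array(d['intrinsics']).T
    return p[:,:2]/p[:,2:]
def ray(d,uv,z):
    R=np.array(d['R']);t=np.array(d['t']);o=-R.T@t
    v=R.T@np.linalg.inv(d['intrinsics'])@np.array([uv[0],uv[1],1.])
    return o+v*(z-o[2])/v[2]
def save(n,img): cv2.imwrite('pics/'+n,img[:,:,::-1])
E
python3 - <<'E'
from h import *
s=robot.get_state(); print(s)
for n in('scene','top'):
    d=cam(n); save(n+'0.png',d['img']); R=np.array(d['R']);print(n,-R.T@np.array(d['t']),R[2],d['intrinsics'])
    for l in ['column_long_mid','column_short_mid','cradle','station','jaw','lever','lever_handle','beaker_mid']:
        print(l,[(np.round(r['score'],2),np.round(r['extent']).tolist()) for r in robot.recognise(n,l)][:4])
E
```

```text
{'clock': 0.0, 'q': array([-1.31005745e+00,  2.21222477e-01,  1.52764046e+00,  1.19197706e-05,
        1.39469601e+00, -1.26093122e-01]), 'joint_vel': array([-0.00086551,  0.00055266,  0.00058231,  0.00095438,  0.00034136,
        0.00079258]), 'tau': array([-8.28418852e-04, -4.94619763e+01, -3.87375641e+01,  6.97897514e-02,
        5.70928305e-02, -1.12643440e-04]), 'eef_pos': array([ 0.23563026, -0.57822024,  0.23242397]), 'eef_rot': array([-3.08108712e+00, -6.03472308e-01,  1.89272538e-04]), 'contact_force': array([ 0.03319694, -0.37066937,  0.65618063]), 'torque': array([0.02993375, 0.02923927, 0.01893193]), 'grasp_force': 0.0, 'grip_width': 1.0025167193975713}
scene [0.04878348 0.48326583 0.92283129] [ 0.45288707 -0.48231286 -0.74984505] [[417.10604061   0.         284.14138507]
 [  0.         417.10604061 212.93703742]
 [  0.           0.           1.        ]]
column_long_mid [(np.float64(0.7), [329.0, 156.0, 378.0, 195.0]), (np.float64(0.7), [253.0, 192.0, 293.0, 238.0])]
column_short_mid [(np.float64(0.74), [148.0, 235.0, 262.0, 341.0]), (np.float64(0.58), [317.0, 170.0, 356
[... 678 characters left out ...]
0.         272.08078266]
 [  0.         472.4112106  203.6375554 ]
 [  0.           0.           1.        ]]
column_long_mid [(np.float64(0.83), [389.0, 175.0, 400.0, 247.0]), (np.float64(0.62), [262.0, 167.0, 328.0, 193.0]), (np.float64(0.54), [140.0, 150.0, 244.0, 239.0])]
column_short_mid [(np.float64(0.98), [358.0, 187.0, 373.0, 236.0])]
cradle []
station [(np.float64(0.8), [140.0, 151.0, 244.0, 240.0]), (np.float64(0.41), [142.0, 176.0, 170.0, 213.0])]
jaw [(np.float64(0.56), [210.0, 160.0, 224.0, 208.0])]
lever [(np.float64(0.71), [141.0, 171.0, 170.0, 217.0])]
lever_handle [(np.float64(0.67), [142.0, 171.0, 168.0, 214.0])]
beaker_mid [(np.float64(0.47), [279.0, 233.0, 294.0, 244.0])]
```

View pics/scene0.png

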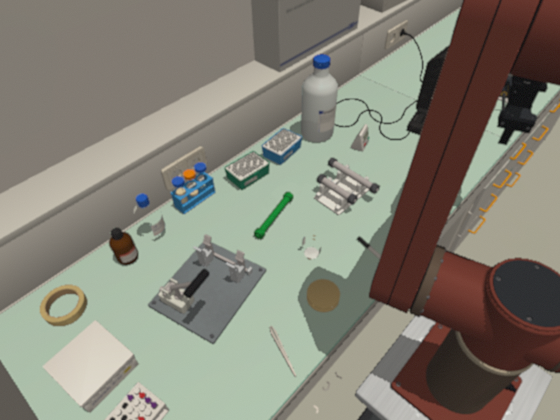

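View pics/top0.png

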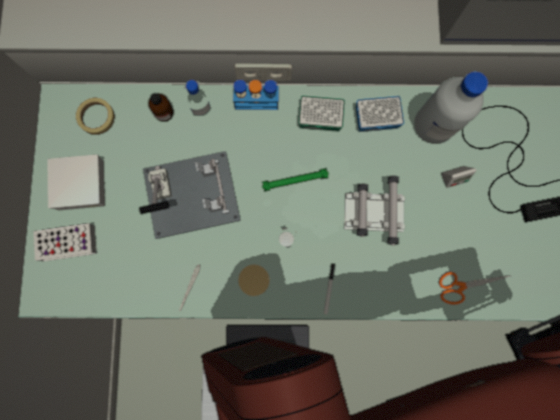

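Scene view: the steel columns lie in the cradle at about (352,180) and (337,188), the green decoy is at (275,215) and the station at (208,290). In the top view, candidates for the long column are the steel column at (393,210), which is long, the steel column at (363,210), which is short, and the green look-alike at (295,180). I choose (393,210) and will check it in a close crop.

```bash
python3 - <<'E'
from h import *
t=cam('top'); s=cam('scene')
def crop(d,x0,y0,w,h,k): return cv2.resize(d['img'][y0:y0+h,x0:x0+w],None,fx=k,fy=k,interpolation=cv2.INTER_CUBIC)
a=crop(t,340,165,80,90,5); b=crop(t,135,145,115,100,3.9130435)
b=cv2.resize(b,(400,348)); A=np.zeros((450,850,3),np.uint8);A[:450,:400]=a;A[:348,405:805]=b
save('c1.png',A[:,:800])
save('c2.png',crop(s,140,225,135,120,5))
for l in ['column_long_mid','column_short_mid']:
    for r in robot.silhouettes('top',l)[:2]:
        p=np.argwhere(r['pixels'])[:,::-1].astype(np.float32); print(l,r['score'],cv2.minAreaRect(p))
        e=r['extent']
        c=p.mean(0); u=cv2.fitLine(p,2,0,.01,.01).ravel()[:2]; q=(p-c)@u
        E=[ray(t,c+u*(x+.5*np.sign(x))+.5,.05) for x in(q.min(),q.max())]; print(E,np.linalg.norm(E[0]-E[1]),(E[0]+E[1])/2)
E
```

```text
column_long_mid 0.74 ((393.0, 210.0), (70.0, 10.0), 90.0)
[array([ 0.62445723, -0.33836009,  0.05      ]), array([ 0.43574187, -0.3312302 ,  0.05      ])] 0.18884999877250475 [ 0.53009955 -0.33479515  0.05      ]
column_long_mid 0.71 ((295.07867431640625, 179.38027954101562), (11.379679679870605, 67.87287902832031), 78.31063079833984)
[array([0.58977529, 0.01113056, 0.05      ]), array([ 0.62943058, -0.16775581,  0.05      ])] 0.1832290256426171 [ 0.60960293 -0.07831263  0.05      ]
column_short_mid 0.88 ((362.5, 210.0), (52.0, 11.0), 90.0)
[array([ 0.59943512, -0.25605925,  0.05      ]), array([ 0.45858498, -0.25260621,  0.05      ])] 0.1408924578335828 [ 0.52901005 -0.25433273  0.05      ]
column_short_mid 0.3 ((150.0660400390625, 194.4811248779297), (35.57638168334961, 29.807241439819336), 74.05460357666016)
[array([0.50985751, 0.29915663, 0.05      ]), array([0.62211387, 0.27922963, 0.05      ])] 0.11401129110563661 [0.56598569 0.28919313 0.05      ]
```

View pics/c1.png

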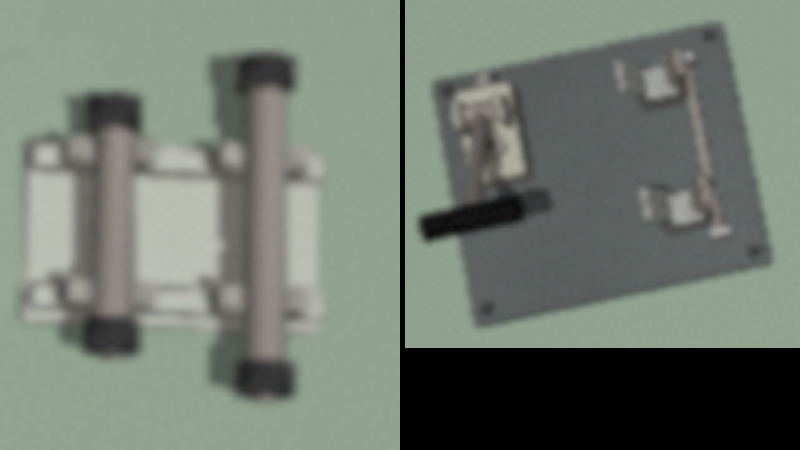

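View pics/c2.png

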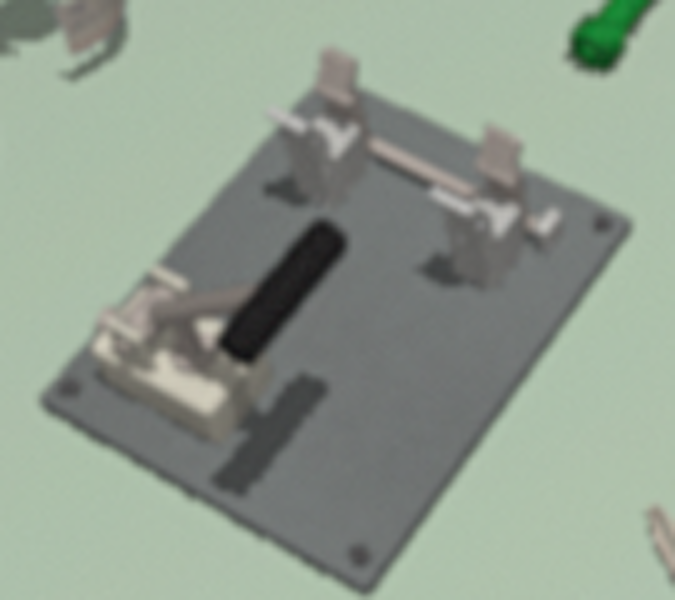

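The crop confirms it: the right-hand column (393,210) is the longer one, with nuts at (393,179) and (393,240). The station's lever points towards the robot, with its handle at about (156,208). Next I fit the station and column poses with both cameras.

```bash
cat > fit.py <<'E'
from h import *
from scipy.optimize import least_squares
t=cam('top'); s=cam('scene')
L=np.array([[.1,.15,.012],[.1,-.085,.012],[-.1,-.085,.012],[-.1,.15,.012]])
pt=np.array([[433,80],[722,22],[772,264],[477,327]],float); pt=(pt-[405,0])/3.478+[135,145]-.5
ps=np.array([[40,402],[340,85],[630,225],[365,590]],float)/5+[140,225]-.5
def W(p,X): return np.asarray(X)@Ro.from_euler('z',p[2]).as_matrix().T+[p[0],p[1],0]
def fit(ct,cs):
    return least_squares(lambda p:np.r_[ct*(proj(t,W(p,L))-pt).ravel(),cs*(proj(s,W(p,L))-ps).ravel()],[.55,.25,.15])
if __name__=='__main__':
    for c in[(1,0),(0,1),(1,1)]:
        f=fit(*c); print(c,f.x.round(4),f.fun.round(1))
    p=fit(1,1).x
    A=np.hstack([t['img'][140:250,130:260],np.zeros((110,0,3),np.uint8)])
    out=[]
    for d,(x0,y0,w,h,k) in((t,(130,140,130,120,3)),(s,(140,220,135,120,3))):
        im=cv2.resize(d['img'][y0:y0+h,x0:x0+w],None,fx=k,fy=k,interpolation=cv2.INTER_CUBIC)
        P=[*L]+[[sx*.05+e,y,.095] for sx in(-1,1) for e in(-.012,.012) for y in(-.03-.0175,-.03+.0175)]+[[-.05,-.03,.049],[.05,-.03,.049],[.05,-.05,.022],[-.05,-.05,.022]]
        for q in proj(d,W(p,P)): cv2.circle(im,tuple(((q-[x0,y0]+.5)*k).astype(int)),2,(255,0,0),-1)
        out.append(im)
    save('ov.png',np.hstack(out))
    print('seat',W(p,[0,-.03,.06]))
    # lever handle: silhouettes both views
    for d,n in((t,'top'),(s,'scene')):
        for r in robot.silhouettes(n,'lever_handle')[:2]:
            m=r['pixels']&(d['img'].max(2)<60)
            q=np.argwhere(m)[:,::-1].astype(np.float32)
            if len(q)>20:
                c=np.array(cv2.minAreaRect(q)[0]); w=ray(d,c,.164); print(n,r['score'],c,len(q),w,(w-[p[0],p[1],0])@Ro.from_euler('z',p[2]).as_matrix())
    for n,z in(('top',.035),('scene',.035)):
        for r in robot.recognise(n,'beaker_mid')[:1]:
            e=r['extent']; print('beaker',r['score'],ray(t if n=='top' else s,[(e[0]+e[2])/2,(e[1]+e[3])/2],z))
    for r in robot.recognise('scene','column_long_mid')[:2]:
        e=r['extent'];print(e,proj(s,[[.53,-.335,.05],[.62,-.338,.05],[.44,-.331,.05]]))
E
python3 fit.py
```

```text
(1, 0) [0.5846 0.1731 0.2186] [-0.3  0.2  0.5 -0.5  0.6 -0.  -0.8  0.2 -0.  -0.  -0.  -0.   0.  -0.
 -0.  -0. ]
(0, 1) [0.5776 0.1754 0.2132] [-0.   0.  -0.   0.  -0.   0.  -0.   0.  -0.5 -0.3 -1.5 -2.6  1.8  0.1
  0.1  1.7]
(1, 1) [0.5814 0.1741 0.2163] [-0.7  1.2  0.2  0.7  0.1  1.3 -1.3  1.3 -0.9 -1.4 -2.1 -3.5  1.1 -1.2
 -0.2  0.3]
seat [0.58779568 0.14478385 0.06      ]
top 0.74 [154.41177368 207.14707947] 214 [0.51423679 0.26369933 0.164     ] [-0.04632575  0.10193076  0.164     ]
scene 0.85 [196.10655212 282.67214966] 266 [0.51108565 0.26553716 0.164     ] [-0.04900909  0.104402    0.164     ]
scene 0.7 [196.07583618 282.91033936] 269 [0.51067545 0.2659561  0.164     ] [-0.04931982  0.10489921  0.164     ]
beaker 0.51 [ 0.45746214 -0.05594607  0.035     ]
beaker 0.54 [ 0.44398328 -0.04314733  0.035     ]
[254.8, 191.7, 293.7, 240.2] [[352.640567   173.7681539 ]
 [330.02759997 160.0033039 ]
 [376.61719187 188.66062186]]
[328.4, 157.2, 378.9, 193.8] [[352.640567   173.7681539 ]
 [330.02759997 160.0033039 ]
 [376.61719187 188.66062186]]
```

View pics/ov.png

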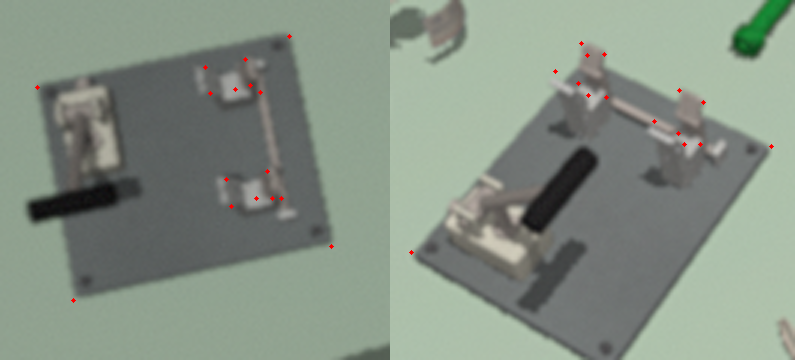

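The overlay shows the model about 1–2 px off, because the far scene corner was hidden behind a tower. I'll refine it with an edge fit.

```bash
cat > fit2.py <<'E'
from fit import *
def edges(d,p,L,rng=4):
    g=cv2.cvtColor(d['img'],cv2.COLOR_RGB2LAB)[:,:,1].astype(np.float32); g=cv2.GaussianBlur(g,(0,0),.8)
    o=[]
    for i in range(4):
        for k in np.linspace(.06,.94,40):
            X=L[i]*(1-k)+L[(i+1)%4]*k; D=L[(i+1)%4]-L[i]
            a,b=proj(d,W(p,[X,X+D*.01])); n=np.array([-(b-a)[1],(b-a)[0]]);n/=np.linalg.norm(n)
            u=np.arange(-rng,rng+.01,.1); q=(a+u[:,None]*n).astype(np.float32)
            v=cv2.remap(g,q[:,0],q[:,1],cv2.INTER_LINEAR).ravel(); dv=abs(np.gradient(v)); j=dv.argmax()
            if dv[j]>.25 and 3<j<len(u)-4: o.append((X,a+u[j]*n,n))
    return o
def refine(cams,L,p,it=4):
    for _ in range(it):
        E=[(d,edges(d,p,L)) for d in cams]
        def f(p): return np.concatenate([((proj(d,W(p,[e[0] for e in o]))-[e[1] for e in o])*[e[2] for e in o]).sum(1) for d,o in E])
        r=least_squares(f,p,loss='soft_l1',f_scale=.3); p=r.x
    return p,np.median(abs(r.fun)),len(r.fun)
if __name__=='__main__':
    p0=fit(1,0).x
    for c in([t],[s],[t,s]):
        r=refine(c,L,p0); print(r, 'seat',W(r[0],[0,-.03,.06]))
    p=r[0]
    out=[]
    for d,(x0,y0,w,h,k) in((t,(130,140,130,120,3)),(s,(140,220,135,120,3))):
        im=cv2.resize(d['img'][y0:y0+h,x0:x0+w],None,fx=k,fy=k,interpolation=cv2.INTER_CUBIC)
        P=[*L]+[[sx*.05+e,-.03+.0175,.095] for sx in(-1,1) for e in(-.012,.012)]+[[-.05,-.03,.049],[.05,-.03,.049],[.05,-.05,.022],[-.05,-.05,.022]]
        for q in proj(d,W(p,P)): cv2.circle(im,tuple(((q-[x0,y0]+.5)*k).astype(int)),2,(255,0,0),-1)
        out.append(im)
    save('ov2.png',np.hstack(out))
    # tool motion to column
    S=robot.get_state(); print(S['eef_pos'],Ro.from_rotvec(S['eef_rot']).as_matrix().round(3))
E
python3 fit2.py
```

```text
(array([0.58435687, 0.17351075, 0.21897047]), np.float64(0.300189212577426), 127) seat [0.59087362 0.1442271  0.06      ]
(array([0.57916614, 0.17619685, 0.22423977]), np.float64(0.19688114816178526), 152) seat [0.5858371  0.14694795 0.06      ]
(array([0.58137586, 0.17569285, 0.22424747]), np.float64(0.7576863276846262), 277) seat [0.58804704 0.146444   0.06      ]
[ 0.23575672 -0.57884717  0.23354157] [[ 0.926  0.377  0.   ]
 [ 0.377 -0.926 -0.   ]
 [ 0.     0.    -1.   ]]
```

View pics/ov2.png

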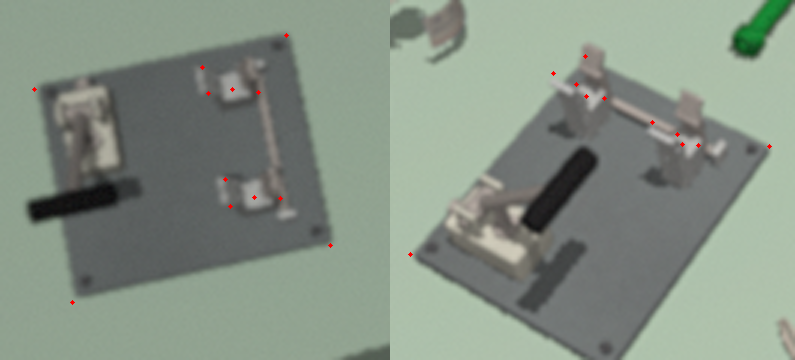

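The two views disagree by about 5 mm in x, where the clip allows ±10 mm, so I use the mean: seat ≈ (0.588, 0.1455), yaw 0.22. Now I move above the column.

Call:
drive_tool --pt "0.3 362 -116 60 0 0 0.416" --pt "0.3 362 -116 60 0 0 0.416" --pt "0.3 362 -116 60 0 0 0.416" --pt "0.3 362 -116 60 0 0 0.416" --pt "0.3 362 -116 60 0 0 0.416"

```text
clock: 2.17
eef_pos: [0.4711, -0.3818, 0.1854]
eef_rot: [3.141, -0.046, 0.001]
contact_force: [-0.2, -0.7, -0.1]
grip_width: 0.658
grasp_force: 0.0
```

```bash
cat >> h.py <<'E'
def go(pos,yaw,tiltx=0):
    """shift (mm) and turn, tool axes, to TCP pos with tool x at yaw, then tilt about tool x"""
    S=robot.get_state(); R=Ro.from_rotvec(S['eef_rot'])
    T=Ro.from_euler('z',yaw)*Ro.from_euler('x',np.pi)*Ro.from_euler('x',tiltx)
    return (R.inv().apply(np.array(pos)-S['eef_pos'])*1000).round(1),(R.inv()*T).as_rotvec().round(3),S['clock'],S['eef_pos'].round(4)
E
python3 -c "
from h import *
print(go([.527,-.335,.11],-.03)); print(robot.get_state()['q'])"
```

```text
(array([ 54.5, -48.5,  75.4]), array([ 0.001, -0.001,  0.001]), 2.175, array([ 0.4711, -0.3818,  0.1854]))
[-8.11094105e-01  2.13027889e-01  1.62730616e+00  2.88963726e-06
  1.30050247e+00  7.89101350e-01]
```

Call:
drive_tool --pt "0.3 55 -48 60 0 0 0" --pt "0.3 55 -48 75 0 0 0" --pt "0.3 55 -48 75 0 0 0"

```text
clock: 2.55
eef_pos: [0.5251, -0.3334, 0.1065]
eef_rot: [-3.137, 0.041, 0.009]
contact_force: [0.0, -1.5, -0.6]
grip_width: 0.654
grasp_force: 0.0
```

```bash
python3 - <<'E'
from h import *
print(go([.527,-.335,.042],-.03))
t=cam('top');s=cam('scene')
o=[]
for d,c in((t,(393,200)),(s,(352,175))):
    im=d['img'][c[1]-50:c[1]+50,c[0]-65:c[0]+65]; o.append(cv2.resize(im,None,fx=3,fy=3,interpolation=cv2.INTER_CUBIC))
save('near.png',np.hstack(o))
E
```

```text
(array([ 2.3,  1.8, 64.5]), array([-0.005,  0.006,  0.004]), 2.55, array([ 0.5251, -0.3334,  0.1065]))
```

View pics/near.png

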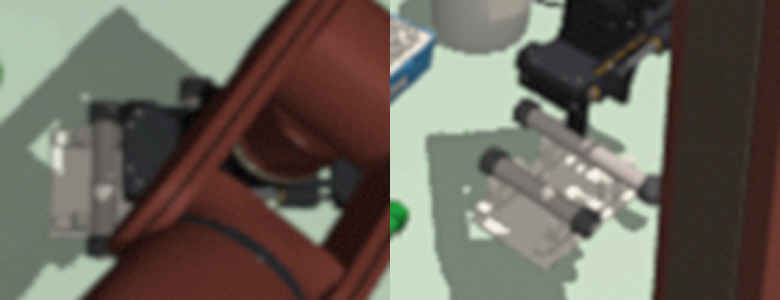

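The gripper's fingers straddle the long column between the rests (fingers at about (578,120) in the scene half), and the short column is clear. Descending.

Call:
drive_tool --pt "0.3 2 2 40 0 0 0" --pt "0.3 2 2 64 0 0 0" --pt "0.3 2 2 64 0 0 0"

```text
clock: 3.02
eef_pos: [0.5266, -0.3396, 0.0462]
eef_rot: [-3.14, 0.049, 0.002]
contact_force: [-1.0, -0.4, 0.1]
grip_width: 0.646
grasp_force: 0.0
```

Call:
drive_tool --pt "-1 0 0 0 0 0 0" --pt "-1 0 0 0 0 0 0" --pt "-1 0 0 0 0 0 0" --pt "-1 0 0 0 0 0 0" --pt "-1 0 0 0 0 0 0"

```text
clock: 3.65
eef_pos: [0.5287, -0.3341, 0.0471]
eef_rot: [-3.133, 0.046, 0.001]
contact_force: [-1.0, 17.0, 11.3]
grip_width: 0.24
grasp_force: 30.0
```

Call:
drive_tool --pt "-1 0 -3 -10 0 0 0" --pt "-1 0 -3 -30 0 0 0" --pt "-1 0 -3 -60 0 0 0" --pt "-1 0 -3 -100 0 0 0" --pt "-1 0 -3 -110 0 0 0"

```text
clock: 4.28
eef_pos: [0.5299, -0.3379, 0.1611]
eef_rot: [3.136, -0.046, 0.009]
contact_force: [-0.1, -0.9, -2.2]
grip_width: 0.237
grasp_force: 30.0
```

```bash
python3 - <<'E'
from h import *
S=robot.get_state(); print(S['contact_force'],S['grip_width'],S['grasp_force'],S['q'])
print(go([.43,0.0,.22],.0)); print(go([.588,.1455,.20],.22))
E
```

```text
[-0.11283284 -0.88491456 -2.19563529] 0.23742209151206717 29.986857175827026 [-6.92886191e-01  2.80632954e-01  1.59388951e+00 -3.10151597e-04
  1.25937483e+00  9.07614330e-01]
(array([-109.5, -334.5,  -61.2]), array([ 0.005, -0.006, -0.03 ]), 4.275, array([ 0.5299, -0.3379,  0.1611]))
(array([  44. , -484.7,  -41. ]), array([ 0.006, -0.005, -0.25 ]), 4.275, array([ 0.5299, -0.3379,  0.1611]))
```

Call:
drive_tool --pt "-1 0 -40 -40 0 0 0" --pt "-1 5 -90 -50 0 0 -0.05" --pt "-1 15 -145 -50 0 0 -0.1" --pt "-1 22 -200 -50 0 0 -0.12" --pt "-1 28 -255 -50 0 0 -0.15"

```text
clock: 4.9
eef_pos: [0.5632, -0.0802, 0.2057]
eef_rot: [-3.136, -0.19, 0.001]
contact_force: [0.2, 0.5, -1.4]
grip_width: 0.244
grasp_force: 30.0
```

```bash
python3 -c "
from h import *
print(go([.588,.1455,.19],.22)); print(robot.get_state()['contact_force'])"
```

```text
(array([  51.9, -221. ,   15.7]), array([-0.   ,  0.001, -0.099]), 4.9, array([ 0.5632, -0.0802,  0.2057]))
[ 0.2036995   0.52950739 -1.4156092 ]
```

Call:
drive_tool --pt "-1 12 -55 5 0 0 -0.04" --pt "-1 25 -110 10 0 0 -0.08" --pt "-1 40 -165 15 0 0 -0.1" --pt "-1 52 -215 15 0 0 -0.1" --pt "-1 52 -221 15 0 0 -0.1"

```text
clock: 5.52
eef_pos: [0.5879, 0.147, 0.1904]
eef_rot: [-3.121, -0.352, 0.002]
contact_force: [0.5, -1.4, -2.3]
grip_width: 0.242
grasp_force: 30.0
```

```bash
python3 - <<'E'
from h import *
print(go([.588,.1455,.14],.22,.1)); print(go([.588,.1455,.14],.22,0))
t=cam('top');s=cam('scene')
o=[]
for d,c in((t,(205,190)),(s,(225,265))):
    im=d['img'][c[1]-65:c[1]+65,c[0]-65:c[0]+65]; o.append(cv2.resize(im,None,fx=3,fy=3,interpolation=cv2.INTER_CUBIC))
save('near2.png',np.hstack(o))
E
```

```text
(array([-0.2,  1.5, 50.4]), array([0.099, 0.001, 0.005]), 5.525, array([0.5879, 0.147 , 0.1904]))
(array([-0.2,  1.5, 50.4]), array([-0.001,  0.001,  0.005]), 5.525, array([0.5879, 0.147 , 0.1904]))
```

View pics/near2.png

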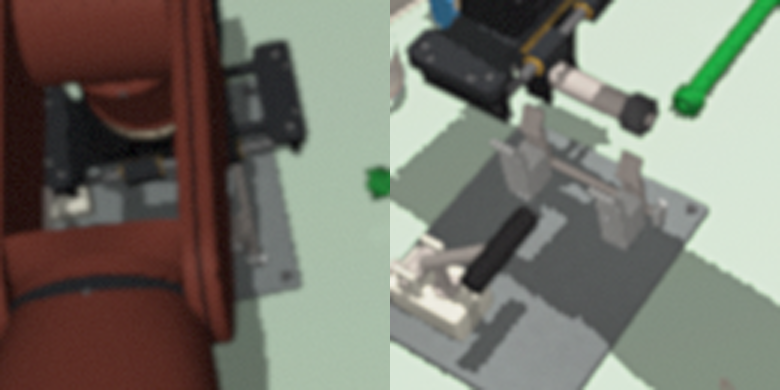

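The column is held level above the clip, with its near nut at (637,112) in the scene half; the gripper body lies along station y. I'll lower with a small tilt to keep the body off the lever, then check alignment.

Call:
drive_tool --pt "-1 0 1 20 0.05 0 0" --pt "-1 0 1 50 0.1 0 0" --pt "-1 0 1 72 0.1 0 0" --pt "-1 0 1 72 0.1 0 0"

```text
clock: 6.12
eef_pos: [0.5869, 0.1408, 0.1169]
eef_rot: [-3.024, -0.331, 0.024]
contact_force: [-0.0, -0.0, -2.1]
grip_width: 0.242
grasp_force: 30.0
```

```bash
python3 - <<'E'
from h import *
S=robot.get_state(); print(S['eef_pos'],S['contact_force'])
s=cam('scene')
x0,y0,k=150,200,6
im=cv2.resize(s['img'][y0:y0+95,x0:x0+130],None,fx=k,fy=k,interpolation=cv2.INTER_CUBIC)
def W(p,X): return np.asarray(X)@Ro.from_euler('z',p[2]).as_matrix().T+[p[0],p[1],0]
R=Ro.from_rotvec(S['eef_rot']); c=S['eef_pos']-R.as_matrix()[:,2]*.003
# predicted column end points from TCP pose (red); station model from scene fit (blue): lines of tower tops
for e in(-.09,-.072,.072,.09):
    q=proj(s,c+R.as_matrix()[:,0]*e)[0]; cv2.circle(im,tuple(((q-[x0,y0]+.5)*k).astype(int)),3,(255,0,0),-1)
p=(.57917,.1762,.2242)
for X in [[sx*.05+e,-.03+.0175,.095] for sx in(-1,1) for e in(-.012,.012)]:
    q=proj(s,W(p,X))[0]; cv2.circle(im,tuple(((q-[x0,y0]+.5)*k).astype(int)),3,(0,0,255),-1)
save('al.png',im)
E
```

```text
[0.58687283 0.14079255 0.11687087] [-0.00272047 -0.04109999 -2.09691258]
```

View pics/al.png

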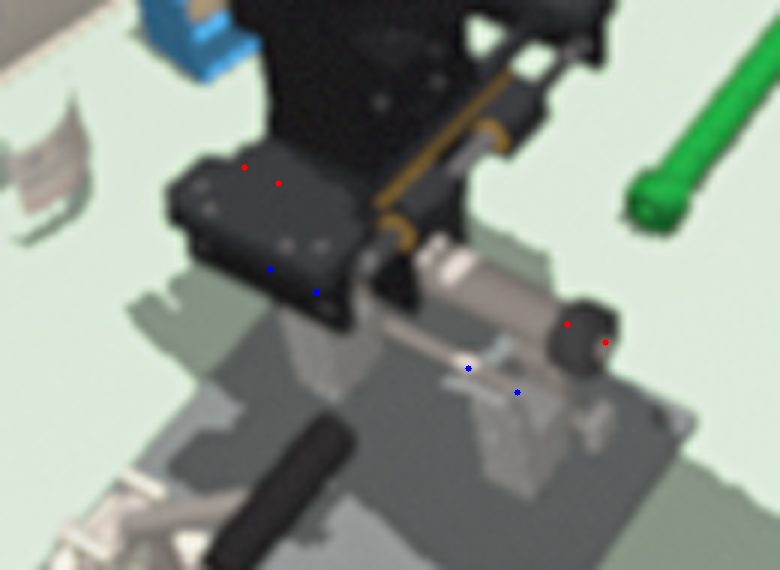

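The predicted column ends (red, (605,342)) sit on the nut, so the arm's kinematics agree with the scene camera. The scene fit puts the seat at (0.586, 0.1465), so I shift about 6 mm in +y.

```bash
python3 -c "
from h import *
print(go([.5857,.1468,.105],.224,.1)); print(go([.5857,.1468,.085],.224,.1));print(go([.5857,.1468,.055],.224,.1))"
```

```text
(array([-1.1, -4.5, 14.2]), array([ 0.   ,  0.002, -0.005]), 6.175, array([0.5881, 0.1413, 0.1186]))
(array([-1.1, -2.5, 34.1]), array([ 0.   ,  0.002, -0.005]), 6.175, array([0.5881, 0.1413, 0.1186]))
(array([-1. ,  0.5, 63.9]), array([ 0.   ,  0.002, -0.005]), 6.175, array([0.5881, 0.1413, 0.1186]))
```

Call:
drive_tool --pt "-1 -1 -5 0 0 0 -0.005" --pt "-1 -1 -4.5 14 0 0 -0.005" --pt "-1 -1 -2.5 30 0 0 -0.005" --pt "-1 -1 -2.5 34 0 0 -0.005" --pt "-1 -1 -2.5 34 0 0 -0.005"

```text
clock: 6.8
eef_pos: [0.5858, 0.1485, 0.0849]
eef_rot: [-3.023, -0.343, 0.019]
contact_force: [0.8, -0.1, -1.2]
grip_width: 0.245
grasp_force: 30.0
```

Call:
drive_tool --pt "-1 0 1 5 0 0 0" --pt "-1 0 1.5 10 0 0 0" --pt "-1 0 2 14 0 0 0" --pt "-1 0 2.5 18 0 0 0"

```text
clock: 7.3
eef_pos: [0.5901, 0.1457, 0.0733]
eef_rot: [-3.026, -0.344, 0.007]
contact_force: [-6.5, -12.4, 25.7]
grip_width: 0.245
grasp_force: 30.0
```

Call:
drive_tool --pt "-1 -1 2 0 0 0 0" --pt "-1 -1 2.5 2 0 0 0" --pt "-1 -1 2.5 2 0 0 0"

```text
clock: 7.68
eef_pos: [0.5901, 0.1448, 0.0688]
eef_rot: [-3.024, -0.343, 0.003]
contact_force: [3.3, -2.6, 7.3]
grip_width: 0.243
grasp_force: 30.0
```

```bash
python3 - <<'E'
from h import *
S=robot.get_state();print(S['eef_pos'],S['contact_force'],S['torque'],S['grip_width'])
print(go([.5857,.1468,.057],.224,.1))
s=cam('scene');x0,y0,k=150,200,6
save('al2.png',cv2.resize(s['img'][y0:y0+95,x0:x0+130],None,fx=k,fy=k,interpolation=cv2.INTER_CUBIC))
E
```

```text
[0.59005762 0.14477673 0.06875382] [ 3.28256874 -2.59974915  7.30977682] [-0.36518735 -0.4574733   0.04628292] 0.24346047843285148
(array([-3.9, -1.8, 12. ]), array([ 0.002, -0.009,  0.002]), 7.675, array([0.5901, 0.1448, 0.0688]))
```

View pics/al2.png

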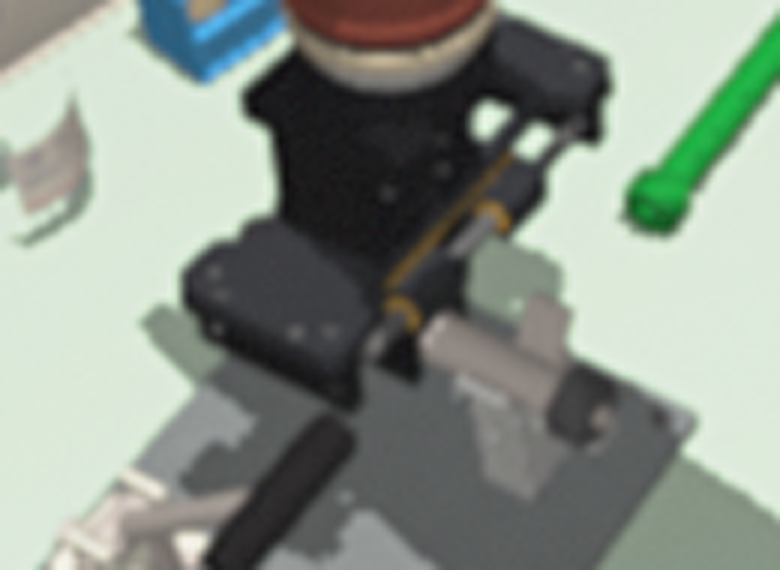

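The column is in the mouth between jaw (540,340) and cheek (480,385), and the lever is untouched. I keep pushing.

Call:
drive_tool --pt "-1 -1 0 4 0 0 0" --pt "-1 -1 0.5 8 0 0 0" --pt "-1 -1 0.5 11 0 0 0" --pt "-1 -1 1 13 0 0 0"

```text
clock: 8.22
eef_pos: [0.5881, 0.1443, 0.057]
eef_rot: [-3.024, -0.343, 0.009]
contact_force: [-11.3, -7.2, 30.7]
grip_width: 0.241
grasp_force: 30.0
```

Call:
drive_tool --pt "-1 0 0 0 0 0 0" --pt "-1 0 0 0 0 0 0"

```text
clock: 8.48
eef_pos: [0.5881, 0.1443, 0.0571]
eef_rot: [-3.025, -0.344, 0.008]
contact_force: [-6.0, -6.4, 21.3]
grip_width: 0.242
grasp_force: 30.0
```

Call:
drive_tool --pt "-1 -0.5 1 2 0 0 0" --pt "-1 -0.5 1 3 0 0 0"

```text
clock: 8.72
eef_pos: [0.5883, 0.1443, 0.0568]
eef_rot: [-3.023, -0.344, 0.007]
contact_force: [-16.0, -6.4, 38.9]
grip_width: 0.242
grasp_force: 30.0
```

```bash
python3 - <<'E'
from h import *
S=robot.get_state();print(S['eef_pos'],S['contact_force'],S['torque'],S['grip_width'])
s=cam('scene');x0,y0,k=150,200,6
im=cv2.resize(s['img'][y0:y0+95,x0:x0+130],None,fx=k,fy=k,interpolation=cv2.INTER_CUBIC)
p=(.57917,.1762,.2242)
def W(p,X): return np.asarray(X)@Ro.from_euler('z',p[2]).as_matrix().T+[p[0],p[1],0]
for e in(-.09,-.072):
    q=proj(s,W(p,[e,-.03,.06]))[0]; cv2.circle(im,tuple(((q-[x0,y0]+.5)*k).astype(int)),3,(255,0,0),-1)
save('al3.png',im)
E
```

```text
[0.58833488 0.14432359 0.05675248] [-15.97126742  -6.43385772  38.93373321] [-0.30740985  2.42568666  0.25186596] 0.24216801296562165
```

View pics/al3.png

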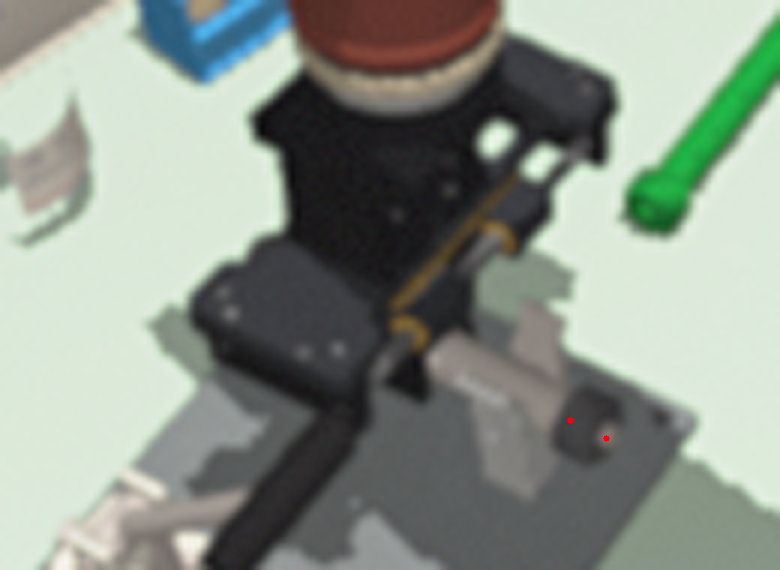

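At this end the column is home: the nut centre (588,428) lies on the model's (588,430), and the hard stop reads 39 N. I've used up my picture allowance (one over, in fact), so the rest goes by numbers. Next, relieve the load and check pitch.

Call:
drive_tool --pt "-1 0.5 -1 -3 0 0 0" --pt "-1 0.5 -1 -3 0 0 0"

```text
clock: 9.02
eef_pos: [0.5883, 0.1444, 0.0569]
eef_rot: [-3.025, -0.344, 0.007]
contact_force: [-5.1, -6.4, 19.5]
grip_width: 0.245
grasp_force: 30.0
```

```bash
python3 - <<'E'
from h import *
S=robot.get_state();print(S['eef_pos'],S['contact_force'],S['torque'])
print(Ro.from_rotvec(S['eef_rot']).as_matrix().round(4))
E
```

```text
[0.58829249 0.14437954 0.05690894] [-5.08999213 -6.37354906 19.52319675] [-0.78539544  0.74351606  0.124944  ]
[[ 0.9746  0.2236 -0.0154]
 [ 0.224  -0.9698  0.0962]
 [ 0.0066 -0.0972 -0.9952]]
```

Call:
drive_tool --pt "0.1 0 0 0 0 0 0" --pt "0.1 0 0 0 0 0 0" --pt "0.1 0 0 0 0 0 0"

```text
clock: 9.4
eef_pos: [0.5848, 0.1455, 0.052]
eef_rot: [-3.023, -0.343, 0.017]
contact_force: [0.8, 0.0, 0.1]
grip_width: 0.488
grasp_force: 0.0
```

Call:
drive_tool --pt "0.1 0 0 -25 0 0 0" --pt "0.1 0 0 -60 0 0 0" --pt "-1 0 0 -85 -0.1 0 0" --pt "-1 0 0 -85 -0.1 0 0" --pt "-1 0 0 -85 -0.1 0 0"

```text
clock: 10.02
eef_pos: [0.586, 0.1374, 0.1355]
eef_rot: [-3.12, -0.355, 0.003]
contact_force: [-0.1, 0.3, 0.1]
grip_width: 0.29
grasp_force: 0.0
```

```bash
python3 - <<'E'
from h import *
S=robot.get_state();print(S['eef_pos'],S['contact_force'],S['grip_width'])
for p in [(.02,-.03),(-.02,-.03)]:
    P=np.array([.5792,.1762,0])+Ro.from_euler('z',.2242).apply([*p,0]); P[2]=.09; print(p,P,go(P,.224))
s=cam('scene');t=cam('top')
W=lambda p,X:np.asarray(X)@Ro.from_euler('z',p[2]).as_matrix().T+[p[0],p[1],0]
for n,d,p in(('scene',s,(.5792,.1762,.2242)),('top',t,(.5844,.1735,.219))):
    print(n,'model ends',proj(d,W(p,[[-.09,-.03,.06],[.09,-.03,.06]])).round(1).tolist())
    print([(r['score'],np.round(r['extent']).tolist()) for r in robot.recognise(n,'column_long_mid')])
E
```

```text
[0.58604461 0.13743999 0.13552913] [-0.13347528  0.30063684  0.0960486 ] 0.2900413669920125
(0.02, -0.03) [0.60536924 0.15139736 0.09      ] (array([22. , -9.2, 45.5]), array([-0.002,  0.002,  0.003]), 10.025, array([0.586 , 0.1374, 0.1355]))
(-0.02, -0.03) [0.56637035 0.1425043  0.09      ] (array([-18. ,  -9.3,  45.6]), array([-0.002,  0.002,  0.003]), 10.025, array([0.586 , 0.1374, 0.1355]))
scene model ends [[250.6, 272.6], [192.4, 243.7]]
[(0.88, [190.0, 246.0, 252.0, 277.0])]
top model ends [[217.6, 218.5], [204.7, 153.0]]
[(0.85, [262.0, 165.0, 332.0, 192.0])]
```

Call:
drive_tool --pt "-1 22 -9 25 0 0 0" --pt "-1 22 -9 45 0 0 0" --pt "-1 22 -9 45 0 0 0"

```text
clock: 10.6
eef_pos: [0.6037, 0.1502, 0.0886]
eef_rot: [-3.122, -0.354, 0.01]
contact_force: [0.0, -0.4, 0.5]
grip_width: 0.002
grasp_force: 0.0
```

Call:
drive_tool --pt "-1 0 0 5 0 0 0" --pt "-1 0 0 8 0 0 0" --pt "-1 0 0 11 0 0 0" --pt "-1 0 0 11 0 0 0"

```text
clock: 11.1
eef_pos: [0.6068, 0.1508, 0.0823]
eef_rot: [3.121, 0.354, 0.002]
contact_force: [-1.9, -1.0, 4.5]
grip_width: 0.004
grasp_force: 2.5
```

Call:
drive_tool --pt "-1 0 0 2 0 0 0" --pt "-1 0 0 4 0 0 0" --pt "-1 0 0 4 0 0 0"

```text
clock: 11.48
eef_pos: [0.6071, 0.1508, 0.0819]
eef_rot: [3.121, 0.354, 0.003]
contact_force: [-11.8, -3.3, 26.4]
grip_width: 0.005
grasp_force: 12.9
```

Contact puts the column top at 71 mm on the +x side, so it is fully home. Now for the lever.

Call:
drive_tool --pt "-1 0 0 -40 0 0 0" --pt "-1 0 0 -90 0 0 0" --pt "-1 0 0 -140 0 0 0" --pt "-1 -20 -40 -150 0 0 0" --pt "-1 -60 -90 -150 0 0 0"

```text
clock: 12.1
eef_pos: [0.5301, 0.2247, 0.2295]
eef_rot: [-3.121, -0.35, -0.009]
contact_force: [-0.2, 0.4, 0.1]
grip_width: 0.005
grasp_force: 0.0
```

```bash
python3 - <<'E'
from h import *
P=np.array([.5792,.1762,0])+Ro.from_euler('z',.2242).apply([-.050,.104,0]); P[2]=.195; print(P,go(P,.224))
s=cam('scene')
for r in robot.silhouettes('scene','lever_handle')[:2]:
    q=np.argwhere(r['pixels']&(s['img'].max(2)<60))[:,::-1].astype(np.float32)
    if len(q)>20: c=cv2.minAreaRect(q);print(r['score'],c,len(q),ray(s,c[0],.164))
print([(r['score'],np.round(r['extent']).tolist()) for r in robot.recognise('scene','column_long_mid')])
E
```

```text
[0.50732943 0.26648079 0.195     ] (array([-13.2, -45.8,  34.4]), array([-0.   , -0.006, -0.001]), 12.1, array([0.5301, 0.2247, 0.2295]))
0.69 ((196.08197021484375, 282.901611328125), (8.706507682800293, 32.777442932128906), 39.80556869506836) 268 [0.51068265 0.26593357 0.164     ]
[(0.79, [205.0, 245.0, 255.0, 278.0]), (0.71, [252.0, 190.0, 297.0, 238.0])]
```

Lever still at the top. Next I move above the handle and touch it.

Call:
drive_tool --pt "-1 -8 -30 0 0 0 0" --pt "-1 -13 -46 15 0 0 0" --pt "-1 -13 -46 34 0 0 0" --pt "-1 -13 -46 38 0 0 0" --pt "-1 -13 -46 38 0 0 0"

```text
clock: 12.88
eef_pos: [0.506, 0.2651, 0.1878]
eef_rot: [3.121, 0.352, -0.002]
contact_force: [0.0, 0.1, 0.5]
grip_width: 0.004
grasp_force: 0.0
```

```bash
python3 - <<'E'
from h import *
S=robot.get_state();print(S['eef_pos'],S['contact_force'],go([.5,.25,.2],.2242))
p=np.array([.5792,.1762,0]);print(Ro.from_euler('z',-.2242).apply(S['eef_pos']-p))
for a in(.785,.7,.6,.5,.4,.3,.2,.1,0,-.115):
    print(a,np.round([.05-140e-3*np.cos(a),65e-3+.14*np.sin(a)+.021],4))
E
```

```text
[0.50601095 0.26511924 0.18784255] [0.02519452 0.08997416 0.5490194 ] (array([ -9.2,  13.4, -12.1]), array([0.001, 0.001, 0.001]), 12.875, array([0.506 , 0.2651, 0.1878]))
[-0.0515882   0.10296566  0.18784255]
0.785 [-0.049  0.185]
0.7 [-0.0571  0.1762]
0.6 [-0.0655  0.165 ]
0.5 [-0.0729  0.1531]
0.4 [-0.0789  0.1405]
0.3 [-0.0837  0.1274]
0.2 [-0.0872  0.1138]
0.1 [-0.0893  0.1   ]
0 [-0.09   0.086]
-0.115 [-0.0891  0.0699]
```

Call:
drive_tool --pt "-1 -6 0 12 0 0 0" --pt "-1 -14 0 23 0 0 0" --pt "-1 -21 0 35 0 0 0" --pt "-1 -27 0 47 0 0 0" --pt "-1 -32 0 60 0 0 0"

```text
clock: 13.5
eef_pos: [0.4741, 0.2585, 0.1301]
eef_rot: [3.122, 0.353, -0.001]
contact_force: [-7.3, -3.0, 10.3]
grip_width: 0.005
grasp_force: 5.3
```

```bash
python3 - <<'E'
from h import *
S=robot.get_state();print(S['contact_force'],S['torque'],Ro.from_euler('z',-.2242).apply(S['eef_pos']-np.array([.5792,.1762,0])))
E
```

```text
[-7.29313745 -3.04787415 10.29642131] [-0.40121966  1.33721586 -0.07579131] [-0.08419344  0.10361607  0.13010416]
```

Call:
drive_tool --pt "-1 -1 0 14 0 0 0" --pt "-1 -2 0 28 0 0 0" --pt "-1 -3 0 42 0 0 0" --pt "-1 -3 0 53 0 0 0" --pt "-1 -2 0 60 0 0 0"

```text
clock: 14.12
eef_pos: [0.4718, 0.258, 0.0692]
eef_rot: [3.121, 0.353, -0.003]
contact_force: [-11.4, -3.6, 20.3]
grip_width: 0.002
grasp_force: 11.1
```

Call:
drive_tool --pt "-1 0 0 2 0 0 0" --pt "-1 0 0 2 0 0 0"

```text
clock: 14.38
eef_pos: [0.4719, 0.258, 0.0691]
eef_rot: [3.121, 0.354, -0.004]
contact_force: [-12.4, -4.1, 21.5]
grip_width: 0.009
grasp_force: 10.7
```

Call:
drive_tool --pt "-1 0 0 3 0 0 0" --pt "-1 0 0 3 0 0 0"

```text
clock: 14.62
eef_pos: [0.472, 0.2581, 0.068]
eef_rot: [3.121, 0.354, -0.004]
contact_force: [-18.9, -7.3, 36.4]
grip_width: 0.004
grasp_force: 18.1
```

The lever is at its stop (36 N with no further travel). Now I ease it up.

Call:
drive_tool --pt "-1 0 0 -5 0 0 0" --pt "-1 -1 0 -10 0 0 0" --pt "-1 -1 0 -15 0 0 0" --pt "-1 -1 0 -20 0 0 0" --pt "-1 -1 0 -25 0 0 0"

```text
clock: 15.25
eef_pos: [0.4729, 0.2583, 0.0906]
eef_rot: [-3.121, -0.353, -0.004]
contact_force: [-1.8, 0.2, 5.3]
grip_width: 0.007
grasp_force: 3.4
```

Call:
drive_tool --pt "-1 0 0 -5 0 0 0" --pt "-1 0 0 -10 0 0 0" --pt "-1 0 0 -15 0 0 0" --pt "-1 0.5 0 -20 0 0 0" --pt "-1 1 0 -25 0 0 0"

```text
clock: 15.88
eef_pos: [0.4746, 0.2588, 0.1156]
eef_rot: [-3.121, -0.353, -0.007]
contact_force: [2.8, 0.8, 4.9]
grip_width: 0.008
grasp_force: 2.3
```

```bash
python3 - <<'E'
from h import *
S=robot.get_state();print(S['contact_force'],Ro.from_euler('z',-.2242).apply(S['eef_pos']-np.array([.5792,.1762,0])))
E
```

```text
[2.84241432 0.75722022 4.86790956] [-0.08360101  0.10373357  0.1156354 ]
```

Call:
drive_tool --pt "-1 0 0 -5 0 0 0" --pt "-1 1 0 -10 0 0 0" --pt "-1 2 0 -15 0 0 0" --pt "-1 3.5 0 -20 0 0 0" --pt "-1 5 0 -25 0 0 0"

```text
clock: 16.5
eef_pos: [0.4776, 0.2596, 0.139]
eef_rot: [3.121, 0.354, -0.0]
contact_force: [0.7, 0.5, 2.7]
grip_width: 0.004
grasp_force: 1.6
```

Call:
drive_tool --pt "-1 2 0 -4 0 0 0" --pt "-1 4.5 0 -8 0 0 0" --pt "-1 7 0 -12 0 0 0" --pt "-1 9.5 0 -16 0 0 0" --pt "-1 12 0 -20 0 0 0"

```text
clock: 17.12
eef_pos: [0.489, 0.2622, 0.1589]
eef_rot: [3.121, 0.354, -0.001]
contact_force: [-1.8, -0.1, 3.6]
grip_width: 0.003
grasp_force: 2.3
```

```bash
python3 - <<'E'
from h import *
S=robot.get_state();print(S['contact_force'],Ro.from_euler('z',-.2242).apply(S['eef_pos']-np.array([.5792,.1762,0])))
E
```

```text
[-1.81063911 -0.13472554  3.59404392] [-0.06879126  0.10387826  0.15894484]
```

Call:
drive_tool --pt "-1 2 0 -4 0 0 0" --pt "-1 5 0 -8 0 0 0" --pt "-1 8 0 -11 0 0 0" --pt "-1 11 0 -15 0 0 0" --pt "-1 14 0 -18 0 0 0"

```text
clock: 17.75
eef_pos: [0.5032, 0.2654, 0.1771]
eef_rot: [-3.122, -0.354, -0.001]
contact_force: [-0.6, 0.5, 4.1]
grip_width: 0.006
grasp_force: 1.5
```

Call:
drive_tool --pt "-1 3 0 -3 0 0 0" --pt "-1 5 0 -6 0 0 0" --pt "-1 6 0 -9 0 0 0" --pt "-1 6 0 -12 0 0 0" --pt "-1 6 0 -15 0 0 0"

```text
clock: 18.38
eef_pos: [0.5084, 0.2667, 0.1916]
eef_rot: [3.121, 0.354, -0.001]
contact_force: [0.1, -0.6, -0.3]
grip_width: 0.004
grasp_force: 0.0
```

Call:
drive_tool --pt "-1 0 0 -5 0 0 0" --pt "-1 0 0 -50 0 0 0" --pt "-1 -40 0 -90 0 0 0" --pt "-1 -90 0 -110 0 0 0" --pt "-1 -140 0 -110 0 0 0"

```text
clock: 19.0
eef_pos: [0.372, 0.2354, 0.3044]
eef_rot: [-3.12, -0.354, -0.007]
contact_force: [0.2, 0.1, 0.4]
grip_width: 0.005
grasp_force: 0.0
```

```bash
python3 - <<'E'
from h import *
S=robot.get_state();print(S['clock'],S['contact_force'],S['eef_pos'])
d={'scene':cam('scene'),'top':cam('top')}
for r in robot.silhouettes('scene','lever_handle')[:2]:
    q=np.argwhere(r['pixels']&(d['scene']['img'].max(2)<60))[:,::-1].astype(np.float32)
    if len(q)>20: c=cv2.minAreaRect(q);print(r['score'],c)
for n in d:
    for l in('column_long_mid','column_short_mid','beaker_mid'):
        print(n,l,[(r['score'],np.round(r['extent']).tolist()) for r in robot.recognise(n,l)])
E
```

```text
19.0 [0.21446177 0.06068064 0.43068619] [0.37202853 0.23544319 0.30441841]
0.6 ((190.36468505859375, 289.7411804199219), (7.809496879577637, 13.883549690246582), 40.60129928588867)
scene column_long_mid [(0.66, [263.0, 200.0, 291.0, 232.0]), (0.46, [187.0, 240.0, 209.0, 259.0])]
scene column_short_mid []
scene beaker_mid [(0.64, [308.0, 237.0, 319.0, 260.0])]
top column_long_mid [(0.98, [262.0, 166.0, 329.0, 191.0]), (0.72, [202.0, 150.0, 226.0, 224.0]), (0.7, [358.0, 184.0, 370.0, 238.0]), (0.67, [349.0, 193.0, 407.0, 234.0]), (0.17, [140.0, 170.0, 170.0, 212.0])]
top column_short_mid [(0.9, [358.0, 189.0, 372.0, 235.0])]
top beaker_mid [(0.45, [280.0, 230.0, 295.0, 244.0])]
```

```bash
python3 -c "
from cell import robot
print(robot.sign_off())"
```

```text
the job is handed in; nothing more can be done
None
```

I seated the long column in the clip, pulled the lever to its stop and eased it back up, then handed the job in at about 19 s; I inferred the jaw closing from column height without seeing it, and viewed 11 pictures against a limit of 10.

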